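Uncover the sensor window and snap the filter flap over it

ROBOT

A 6-joint arm with a two-finger parallel gripper is mounted at the origin on the work surface. World frame = base frame: x ahead of the robot, y to its left, z up, the work surface at z = 0. Lengths are in m, angles in rad, forces in N, time in s.
With the tool pointing down it reaches from about 0.25 to 0.725 m from the base axis. Payload 9.7 kg.
Tool frame: the origin (TCP) lies at the very end of the fingers, on their centre line; the grasp point (between the pads) lies 19 mm behind it; z points along the fingers, y is the line along which they close (so a half turn about z gives the same grasp; the last joint's range is limited). The gripper opens to 85 mm and grips with 20 to 120 N. Pads are 22 mm wide; open, the fingers measure 114 mm over their backs; the gripper's body (76 mm by 85 mm) begins 54 mm behind the grasp point. The pads swing forward as they close: fully open they stand 13 mm farther back than shut.
Start: joints at [0, 0.087, 0.176, 1.66, 0, 1.571], TCP at [0.55, -0, 0.231] pointing down, gripper open.
Joint ranges: [-3.13, 3.13], [-0.85, 1.81], [-1.15, 1.24], [-2.2, 2.28], [-1.44, 1.52], [-3.14, 3.14]. Speed limits (rad/s): [2.22, 2.22, 2.57, 3.14, 3.14, 3.14].

INTERFACE

Orientations are given as a 3x3 rotation matrix whose columns are the frame's x, y, z axes.
In Python, from station import read_state, grab_frame, hand_in gives the robot as it stands.
- The arm moves only by the shell command python3 -m creep 'ROWS' [FORCE]. ROWS is JSON, a list of rows, each an object with "delta_pos": the shift along the world's x, y, z in m, a list of three; "turn": the turn about the world's z in rad; "claw": the finger opening in m, from 0 to 0.0854. In form: [{"delta_pos": [x, y, z], "turn": turn, "claw": claw}, ...]. A call has 1 to 20 rows; each row shifts and turns the commanded pose from where the row before left it; what a row does not reach is not made up. A row lasts 1/10 s, in which the tool goes at most 50 mm and 8.59 degrees, less where a joint would pass 70% of its speed; a pose out of reach is approached as far as the arm can. A call with a gripper value outside its range is refused whole. The fingers move at their own pace and stop on an object; FORCE is the grip in N (left out, the last holds). Time passes only in rows, so rows that do not move let the fingers close. It gives the time, the measured TCP pose, the force, the opening and the grip force at its end, in the units of the state.
- read_state(): the state, without advancing time (a new reading comes with each control period).
- grab_frame(name): name is "scene" or "side" or "wrist"; returns a dict with "frame" (384x512x3 uint8, red, green, blue), "z_map" (384x512 float32, m along the optical axis (not along the pixel's ray), 0 where there is no reading), "camera_matrix" (3x3 intrinsics, pixels), "k1" (the pictures are not rectified: a ray, as slopes to the right and down, at radius r is drawn at 1 + k1 r^2 times it, then the intrinsics apply), "xyz" and "orientation" of the camera in the world. Camera axes: x right, y up, looking along -z (the intrinsics and any distortion apply to the point x, -y, -z); pixel columns grow to the right and rows downward; lengths in m; the calibration is good to about 2 mm. A picture is of the moment at which its call begins.
- hand_in(): hands the job in; it is judged then, once.
The state is a dict: "time": time; "joints": joint angles; "joint_vel": joint speeds; "joint_efforts": joint torques, N m; "ee_pos": TCP position; "ee_rot": TCP orientation; "force": force on the tool from outside, world axes, zero at the start; "wrist_torque": the same for the moment, N m; "grip_width": opening from 0.0 (shut) to 1.0 (fully open); "gripper_force": force on a finger pad.
Only numpy, scipy, OpenCV 4.12 (cv2) and the standard library are available. Lean on these libraries where they do the work, as an engineer would, in place of code of your own. Each camera call takes 0.05 s, during which the arm holds its last target. There are 200 camera calls.

TASK

The window of the imaging station is covered by the foot of the L-shaped aluminium cover. First tip the cover over about its corner, away from the flap, so that it ends lying flat on its long leg on the black rubber pad; then push the leaning amber filter flap over past its snap point and let its own spring close it flat over the window, without pressing it down. Leave the bottle, the small white computer and the screwdriver where they are.

Things in the scene. Friction and masses are not known exactly. Their poses are not given: they have to be found in the camera images.
- station: grey base plate of the imaging station, fixed to the bench, 340 x 160 x 20 mm (its x, y, z), top 20 mm above the bench. Origin at the centre of its underside, z up. Along its x axis, in this order: the flap's hinge (axis along y at x = -70 mm, 10 mm above the plate's top, between two posts 22 x 16 x 24 mm at y = +-58 mm, a small spring crank outside the +y one), the window, the rubber pad
- window (a point): centre of the round window, 54 mm across, flush with the plate's top, at x = -15 mm of the station
- pad (a point): centre of the black rubber pad, 130 x 130 mm, flush with the plate's top, at x = +95 mm of the station; axes as the station's
- flap (a joint): flap angle (rad): 0 = open stop, leaning 30 degrees back past upright, away from the window; 2.094 = closed stop, flat over the window. A spring drives it to the nearer stop; the snap point is at about 0.8 (16 degrees past upright towards the window), beyond which it shuts by itself. About 2.5 N on the free edge moves it off the open stop. The cover's foot on the window blocks it
- flap_edge (a point): middle of the free edge of the flap, a black frame with an amber pane, 95 mm from hinge axis to free edge, 90 mm wide along the hinge, 8 mm thick. At the open stop this edge is 117 mm to the -x side of the station's origin and 112 mm above the bench
- cover: loose aluminium L, about 0.4 kg, 85 mm wide (its y), legs 10 mm thick. Origin: middle of its outer corner edge. It stands on its short leg (foot), 80 mm along its -x, over the window; the long leg rises 100 mm along its z (x = -10 to 0). Its x points about along the station's x. Tipped 90 degrees about the corner towards +x its own x points down; past about 35 degrees it falls over by itself
- bottle: bystander: closed glass bottle with a white cap, 60 mm across, 120 mm tall; origin at the centre of its underside
- computer: bystander: small white computer case 90 x 60 x 28 mm; origin at the centre of its underside
- driver: bystander: screwdriver 170 mm long, lying on the bench; origin at the centre of its underside, handle to its -x
Mind the look-alikes: they are no part of the job. What is shaped like the cover but blue, red or yellow is not meant.

How it is judged:
By the outcome, as a careful person would: the job done as asked, in the order asked, and still so for the second after the job is handed in, with the robot touching nothing.
It also fails if it takes over 43 s, if anything falls off the work surface, if the arm or the gripper's body presses on something with over 40 N, if the wrist force passes 120 N, or if a joint passes its speed limit or range.

## Working session

There is one attempt and no reset: what is moved stays moved. The work goes in short steps, Python scripts to look and compute and a shell command to move; the robot and the scene stay as the last step left them, time stands still between calls to the robot, and variables do not carry over. Pictures are saved under pics/ and viewed, at most 10 in all, crops included, and the job is handed in when it is done.

```bash
mkdir -p pics; cat > h.py <<'E'
import numpy as np, cv2, pickle
from station import read_state, grab_frame, hand_in
def snap(name, fn):
    f=grab_frame(name); cv2.imwrite('pics/'+fn+'.png', f['frame'][:,:,::-1]); pickle.dump(f,open('pics/'+fn+'.pkl','wb')); return f
def load(fn): return pickle.load(open('pics/'+fn+'.pkl','rb'))
def rays(f,uv):
    K=np.array(f['camera_matrix']); p=cv2.undistortPoints(np.array(uv,float).reshape(-1,1,2),K,np.array([f['k1'],0,0,0,0.]))[:,0]
    d=np.c_[p[:,0],-p[:,1],-np.ones(len(p))]; return np.array(f['xyz']), d@np.array(f['orientation']).T
def onplane(f,uv,z):
    o,d=rays(f,uv); return o+d*((z-o[2])/d[:,2])[:,None]
def depth(f,uv):
    o,d=rays(f,uv); z=np.array([f['z_map'][int(round(v)),int(round(u))] for u,v in uv]); return o+d*z[:,None]
E
python3 - <<'E'
from h import *
for n in ('scene','side'):
    f=snap(n,n+'0'); print(n,f['xyz'],f['orientation'],f['k1'])
a=np.hstack([load('scene0')['frame']]); 
print(read_state())
E
```

```text
scene [0.93464112 0.31112223 0.86470272] [[-0.53556709 -0.7197156   0.44178881]
 [ 0.84436587 -0.4654323   0.26536589]
 [ 0.01463481  0.51515262  0.85697351]] -0.04968811414746814
side [0.16660968 0.61111036 0.60019485] [[-0.81839378  0.35189669 -0.45431305]
 [-0.57454203 -0.51692064  0.63458216]
 [-0.01153643  0.78036003  0.62522407]] -0.11625987624443232
{'time': 0.1, 'joints': array([1.68232151e-05, 8.73925799e-02, 1.75193595e-01, 1.65978770e+00,
       6.17579952e-06, 1.57078228e+00]), 'joint_vel': array([ 0.00132722, -0.00125824,  0.00073696, -0.00052293,  0.00033921,
       -0.00162901]), 'joint_efforts': array([ 5.47294949e-04, -5.21561801e+01,  4.65652657e+01,  1.59993977e-02,
       -1.19309320e-06, -5.24902489e-06]), 'ee_pos': array([5.49791906e-01, 1.10093704e-05, 2.30650681e-01]), 'ee_rot': array([[-3.08587639e-05,  9.99999291e-01, -1.19035700e-03],
       [ 1.00000000e+00,  3.08661133e-05,  6.15577389e-06],
       [ 6.19251122e-06, -1.19035681e-03, -9.99999292e-01]]), 'force': array([-0.02415266,  0.05295426, -1.34035074]), 'wrist_torque': array([-0.01343315,  0.02300408, -0.01127947]), 'gripper_force': 0.0, 'grip_width': 0.9967157106758704}
```

View pics/scene0.png

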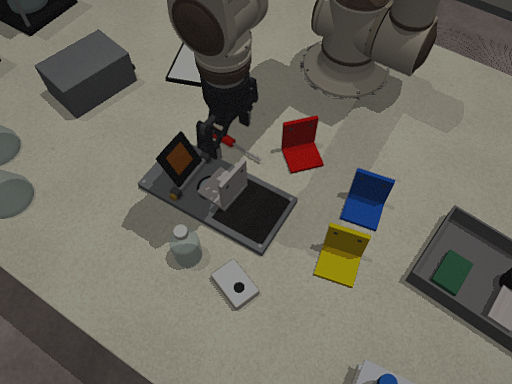

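View pics/side0.png

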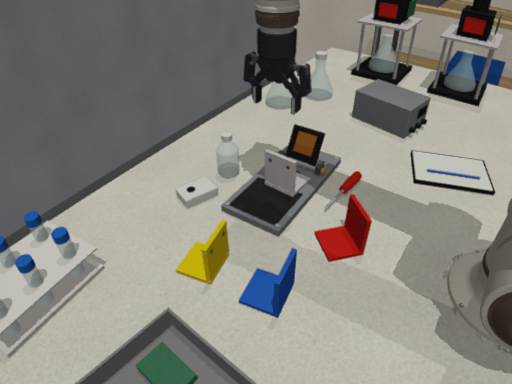

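The plate runs in the scene view from about (140,185) at the flap end to (262,250)/(297,200) at the pad end. The grey cover stands at about (232,183), the flap leans at (180,158), the bottle is at (185,245) and the computer at (235,283). The driver lies behind the plate at about (240,148).

```bash
python3 - <<'E'
from h import *
P=[];C=[]
for n in ('scene0','side0'):
    f=load(n); v,u=np.nonzero(f['z_map']>0); p=depth(f,np.c_[u,v]); P.append(p);C.append(f['frame'][v,u])
    g=onplane(f,{'scene0':[(140,185),(262,251),(297,202)],'side0':[(225,200),(279,229),(340,155)]}[n],0.02); print(n,g.round(3))
P=np.vstack(P);C=np.vstack(C).astype(int)
m=(P[:,2]>.012)&(P[:,2]<.028)&(P[:,0]>.35)&(P[:,0]<.75)&(abs(P[:,1]-.0)<.3)&(C.max(1)<130)&(C.max(1)-C.min(1)<30)
# rasterise and take largest blob
im=np.zeros((400,500),np.uint8); q=P[m]; im[((q[:,0]-.35)*1000).astype(int).clip(0,399),((q[:,1]+.25)*1000).astype(int).clip(0,499)]=255
im=cv2.morphologyEx(im,cv2.MORPH_CLOSE,np.ones((9,9)));im=cv2.morphologyEx(im,cv2.MORPH_OPEN,np.ones((7,7)))
cs=cv2.findContours(im,0,2)[0]; c=max(cs,key=cv2.contourArea); r=cv2.minAreaRect(c); b=cv2.boxPoints(r)/1000
print(r,(b[:,::-1]+[.35,-.25]).round(3))
c=(np.array(r[0])/1000)[::-1]+[.35,-.25]
# tall things near
m=(P[:,2]>.045)&(P[:,2]<.2)&(np.hypot(*(P[:,:2]-c).T)<.25)
im=np.zeros((500,500,3),np.uint8);q=P[m]
i=((q[:,0]-c[0])*1000+250).astype(int);j=((q[:,1]-c[1])*1000+250).astype(int);im[i,j]=C[m][:,::-1];cv2.imwrite('pics/top.png',im)
E
```

```text
scene0 [[ 0.633 -0.212  0.02 ]
 [ 0.619  0.116  0.02 ]
 [ 0.475  0.117  0.02 ]]
side0 [[ 0.626  0.097  0.02 ]
 [ 0.466  0.107  0.02 ]
 [ 0.481 -0.236  0.02 ]]
((197.1496124267578, 197.82675170898438), (162.66107177734375, 341.5340881347656), 88.59793853759766) [[ 0.471 -0.226]
 [ 0.462  0.116]
 [ 0.625  0.12 ]
 [ 0.633 -0.222]]
```

```bash
python3 - <<'E'
from h import *
c=np.array([.5478,-.0528]); a=np.array([-.0245,.9997]); b=np.array([-a[1],a[0]])
for n in ('scene0','side0'):
    f=load(n); v,u=np.nonzero(f['z_map']>0); p=depth(f,np.c_[u,v]); C=f['frame'][v,u].astype(int)
    s=np.c_[(p[:,:2]-c)@a,(p[:,:2]-c)@b,p[:,2]]*1000
    near=(abs(s[:,0])<170)&(abs(s[:,1])<80)
    t=near&(s[:,2]>60)&(s[:,2]<140)&(s[:,0]>-50)
    w=s[t]; print(n,'leg n',t.sum(),np.percentile(w,[1,5,50,95,99],axis=0).round(0).tolist())
    if t.sum()>20:
        r=cv2.minAreaRect(w[:,:2].astype(np.float32)); print(r)
        A=np.c_[w[:,1],w[:,2],np.ones(len(w))]; print('x=ky*y+kz*z+c',np.linalg.lstsq(A,w[:,0],rcond=None)[0])
        print('top z',w[:,2].max())
    t=near&(s[:,2]>60)&(s[:,2]<140)&(s[:,0]<-60)
    w=s[t]; print('flap',np.percentile(w,[1,5,50,95,99],axis=0).round(0).tolist())
    fo=near&(s[:,2]>26)&(s[:,2]<34)&(abs(s[:,1])<45)&(s[:,0]>-65)&(s[:,0]<40);print('foot',fo.sum(), np.percentile(s[fo],[2,50,98],axis=0).round(0).tolist())
    pad=near&(C.max(1)<45)&(abs(s[:,2]-20)<6)&(s[:,0]>0); print('pad',np.percentile(s[pad],[2,50,98],axis=0).round(0).tolist())
    o=(abs(s[:,0])<230)&(abs(s[:,1])>84)&(abs(s[:,1])<190)&(s[:,2]>20)&(s[:,2]<150)
    im=np.zeros((400,500),np.uint8); im[(s[o][:,1]+200).astype(int),(s[o][:,0]+250).astype(int)]=255
    im=cv2.morphologyEx(im,cv2.MORPH_CLOSE,np.ones((7,7)))
    nn,l,st,ce=cv2.connectedComponentsWithStats(im)
    for k in range(1,nn):
        if st[k,4]>60: print('  obj x,y,w,h',st[k,0]-250,st[k,1]-200,st[k,2],st[k,3])
E
```

```text
scene0 leg n 611 [[36.0, -36.0, 62.0], [38.0, -35.0, 65.0], [47.0, 2.0, 102.0], [51.0, 43.0, 122.0], [52.0, 47.0, 123.0]]
((44.191802978515625, 6.709484100341797), (86.03225708007812, 11.742743492126465), 85.03999328613281)
x=ky*y+kz*z+c [ 0.09860606 -0.06175021 52.16415037]
top z 124.89369730722343
flap [[-121.0, -46.0, 61.0], [-117.0, -44.0, 63.0], [-102.0, -4.0, 89.0], [-87.0, 38.0, 113.0], [-85.0, 43.0, 115.0]]
foot 496 [[-32.0, -33.0, 27.0], [-11.0, -7.0, 31.0], [29.0, 42.0, 34.0]]
pad [[39.0, -63.0, 18.0], [102.0, -7.0, 22.0], [156.0, 61.0, 25.0]]
  obj x,y,w,h 4 -190 59 62
  obj x,y,w,h 103 -190 105 68
  obj x,y,w,h -74 127 29 23
side0 leg n 768 [[39.0, -37.0, 61.0], [43.0, -33.0, 63.0], [49.0, 9.0, 95.0], [52.0, 47.0, 121.0], [53.0, 48.0, 122.0]]
((45.369972229003906, 5.271209716796875), (87.02793884277344, 13.830574989318848), 86.88557434082031)
x=ky*y+kz*z+c [ 6.49551076e-02 -3.30862088e-02  5.08490379e+01]
top z 122.60168636135465
flap [[-117.0, -45.0, 61.0], [-115.0, -42.0, 63.0], [-102.0, 1.0, 88.0], [-86.0, 41.0, 113.0], [-83.0, 44.0, 115.0]]
foot 113 [[-65.0, 15.0, 28.0], [-12.0, 35.0, 31.0], [27.0, 45.0, 33.0]]
pad [[41.0, -61.0, 19.0], [104.0, 2.0, 21.0], [154.0, 60.0, 23.0]]
  obj x,y,w,h 106 -190 102 68
  obj x,y,w,h 9 -184 56 56
  obj x,y,w,h -130 130 87 25
```

```bash
python3 -m creep '[{"delta_pos":[-0.009,-0.025,0],"turn":0,"claw":0},{"delta_pos":[0,-0.025,0],"turn":0,"claw":0},{"delta_pos":[0,0,0],"turn":0,"claw":0},{"delta_pos":[0,0,0],"turn":0,"claw":0},{"delta_pos":[0,0,0],"turn":0,"claw":0},{"delta_pos":[0,0,0],"turn":0,"claw":0},{"delta_pos":[0,0,-0.03],"turn":0,"claw":0},{"delta_pos":[0,0,-0.03],"turn":0,"claw":0},{"delta_pos":[0,0,-0.03],"turn":0,"claw":0},{"delta_pos":[0,0,-0.02],"turn":0,"claw":0},{"delta_pos":[0,0,-0.016],"turn":0,"claw":0},{"delta_pos":[0,0,0],"turn":0,"claw":0}]'
python3 -c "
from h import *
f=snap('side','side1')
g=snap('scene','scene1')
a=np.hstack([f['frame'][80:260,180:400],g['frame'][80:260,100:320]])[:,:,::-1]
cv2.imwrite('pics/v1.png',cv2.resize(a,None,fx=1.8,fy=1.8))"
```

```text
time: 1.3
ee_pos: [0.5398, -0.0493, 0.1029]
ee_rot: [[-0.001, 1.0, -0.004], [1.0, 0.001, 0.0], [0.0, -0.004, -1.0]]
force: [0.1, 0.5, -0.6]
grip_width: -0.001
gripper_force: 0.0
```

View pics/v1.png

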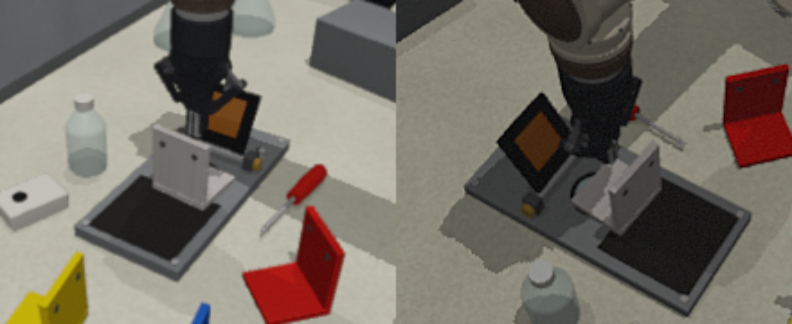

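The shut fingers stand between the flap and the leg (crop at about (195,120) left, (590,140) right), just behind the leg's inner face. Next is a gentle push.

```bash
python3 -m creep '[{"delta_pos":[0,0.008,0],"turn":0,"claw":0},{"delta_pos":[0,0.008,0],"turn":0,"claw":0},{"delta_pos":[0,0.006,0],"turn":0,"claw":0},{"delta_pos":[0,0.005,0],"turn":0,"claw":0},{"delta_pos":[0,0.005,0],"turn":0,"claw":0},{"delta_pos":[0,0.005,0],"turn":0,"claw":0},{"delta_pos":[0,0.005,0],"turn":0,"claw":0},{"delta_pos":[0,0,0],"turn":0,"claw":0}]'
python3 - <<'E'
from h import *
c=np.array([.5478,-.0528]); a=np.array([-.0245,.9997]); b=np.array([-a[1],a[0]])
f=snap('side','side2')
v,u=np.nonzero(f['z_map']>0); p=depth(f,np.c_[u,v])
s=np.c_[(p[:,:2]-c)@a,(p[:,:2]-c)@b,p[:,2]]*1000
t=(s[:,0]>35)&(s[:,0]<120)&(abs(s[:,1]-6)<38)&(s[:,2]>30)&(s[:,2]<115)
w=s[t]; print(np.linalg.lstsq(np.c_[w[:,1:],np.ones(len(w))],w[:,0],rcond=None)[0], t.sum())
E
```

```text
time: 2.2
ee_pos: [0.5409, -0.0074, 0.1052]
ee_rot: [[-0.001, 1.0, -0.0], [1.0, 0.001, 0.0], [0.0, -0.0, -1.0]]
force: [0.8, -1.2, 1.1]
grip_width: 0.001
gripper_force: 0.4
[ 0.0781282   0.22011474 43.83071544] 616
```

It is tipping about its corner (about 14° so far) without sliding, so I continue.

```bash
python3 -m creep '[{"delta_pos":[0,0.006,-0.001],"turn":0,"claw":0},{"delta_pos":[0,0.006,-0.001],"turn":0,"claw":0},{"delta_pos":[0,0.006,-0.001],"turn":0,"claw":0},{"delta_pos":[0,0.006,-0.001],"turn":0,"claw":0},{"delta_pos":[0,0.006,-0.001],"turn":0,"claw":0},{"delta_pos":[0,0.006,-0.002],"turn":0,"claw":0},{"delta_pos":[0,0.006,-0.002],"turn":0,"claw":0},{"delta_pos":[0,0.006,-0.002],"turn":0,"claw":0},{"delta_pos":[0,0.003,0],"turn":0,"claw":0},{"delta_pos":[0,0,0],"turn":0,"claw":0},{"delta_pos":[0,0,0],"turn":0,"claw":0},{"delta_pos":[0,0,0],"turn":0,"claw":0}]'
python3 -c "
from h import *
f=snap('side','side3')
g=snap('scene','scene3')
a=np.hstack([f['frame'][80:260,180:400],g['frame'][80:260,100:320]])[:,:,::-1]
cv2.imwrite('pics/v3.png',cv2.resize(a,None,fx=1.8,fy=1.8))"
```

```text
time: 3.45
ee_pos: [0.541, 0.0428, 0.0944]
ee_rot: [[0.0, 1.0, 0.0], [1.0, -0.0, -0.0], [-0.0, 0.0, -1.0]]
force: [-1.1, 0.7, 0.1]
grip_width: -0.0
gripper_force: 0.0
```

View pics/v3.png

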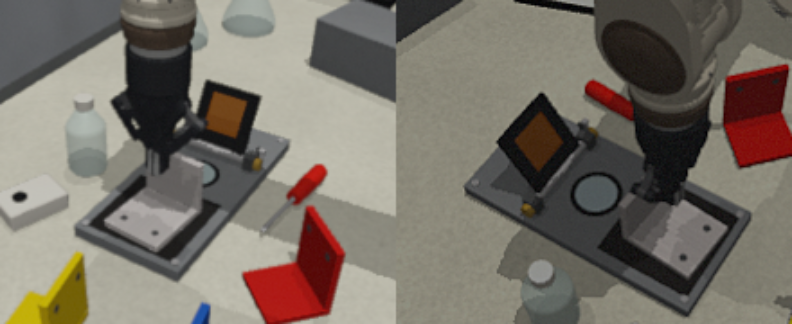

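The cover now lies flat on its long leg on the pad, with the foot upright at about (170,175) in the left crop, and the window is free at (597,193) on the right. Next I lift and go behind the flap.

```bash
python3 -m creep '[{"delta_pos":[0,0.0,0.02],"turn":0,"claw":0},{"delta_pos":[0,0,0.045],"turn":0,"claw":0},{"delta_pos":[0,0,0.045],"turn":0,"claw":0},{"delta_pos":[0.002,-0.04,0.01],"turn":0,"claw":0},{"delta_pos":[0.002,-0.042,0],"turn":0,"claw":0},{"delta_pos":[0.002,-0.042,0],"turn":0,"claw":0},{"delta_pos":[0.002,-0.042,0],"turn":0,"claw":0},{"delta_pos":[0.002,-0.042,0],"turn":0,"claw":0},{"delta_pos":[0,-0.04,0],"turn":0,"claw":0},{"delta_pos":[0,0,0],"turn":0,"claw":0},{"delta_pos":[0,0,0],"turn":0,"claw":0}]'
python3 - <<'E'
from h import *
c=np.array([.5478,-.0528]); a=np.array([-.0245,.9997]); b=np.array([-a[1],a[0]])
for n in ('scene','side'):
    f=snap(n,n+'4'); v,u=np.nonzero(f['z_map']>0); p=depth(f,np.c_[u,v])
    s=np.c_[(p[:,:2]-c)@a,(p[:,:2]-c)@b,p[:,2]]*1000
    t=(s[:,0]>20)&(s[:,0]<170)&(abs(s[:,1])<65)&(s[:,2]>40)&(s[:,2]<140);print('foot',np.percentile(s[t],[2,50,98],axis=0).round(0).tolist())
    t=(s[:,0]>68)&(s[:,0]<165)&(abs(s[:,1])<65)&(s[:,2]>26)&(s[:,2]<36);print('leg',np.percentile(s[t],[2,50,98],axis=0).round(0).tolist())
E
```

```text
time: 4.65
ee_pos: [0.5507, -0.2059, 0.214]
ee_rot: [[0.002, 1.0, -0.0], [1.0, -0.002, 0.0], [0.0, -0.0, -1.0]]
force: [0.1, 0.3, -0.9]
grip_width: 0.001
gripper_force: 0.0
foot [[50.0, -37.0, 42.0], [60.0, 1.0, 82.0], [65.0, 45.0, 103.0]]
leg [[70.0, -40.0, 28.0], [111.0, 1.0, 31.0], [151.0, 43.0, 34.0]]
foot [[54.0, -36.0, 42.0], [61.0, 8.0, 76.0], [66.0, 47.0, 102.0]]
leg [[70.0, -40.0, 28.0], [114.0, 4.0, 31.0], [153.0, 43.0, 33.0]]
```

The leg is flat at about 30 mm and within the pad, and the foot is clear of the flap's sweep. Now the flap.

```bash
python3 -m creep '[{"delta_pos":[0,0,-0.035],"turn":0,"claw":0},{"delta_pos":[0,0,-0.035],"turn":0,"claw":0},{"delta_pos":[0,0,-0.035],"turn":0,"claw":0},{"delta_pos":[0,0,-0.017],"turn":0,"claw":0},{"delta_pos":[0,0,0],"turn":0,"claw":0},{"delta_pos":[0,0.006,0],"turn":0,"claw":0},{"delta_pos":[0,0.006,0],"turn":0,"claw":0},{"delta_pos":[0,0.006,0],"turn":0,"claw":0},{"delta_pos":[0,0.006,0],"turn":0,"claw":0},{"delta_pos":[0,0.006,0],"turn":0,"claw":0},{"delta_pos":[0,0.006,0],"turn":0,"claw":0},{"delta_pos":[0,0,0],"turn":0,"claw":0}]'
python3 -c "
from h import *
f=snap('side','side5')
g=snap('scene','scene5')
a=np.hstack([f['frame'][80:260,180:400],g['frame'][80:260,100:320]])[:,:,::-1]
cv2.imwrite('pics/v5.png',cv2.resize(a,None,fx=1.8,fy=1.8))"
```

```text
time: 5.95
ee_pos: [0.5511, -0.1682, 0.0924]
ee_rot: [[-0.001, 1.0, 0.0], [1.0, 0.001, 0.0], [0.0, 0.0, -1.0]]
force: [1.0, -3.1, 2.3]
grip_width: 0.001
gripper_force: 1.3
```

View pics/v5.png

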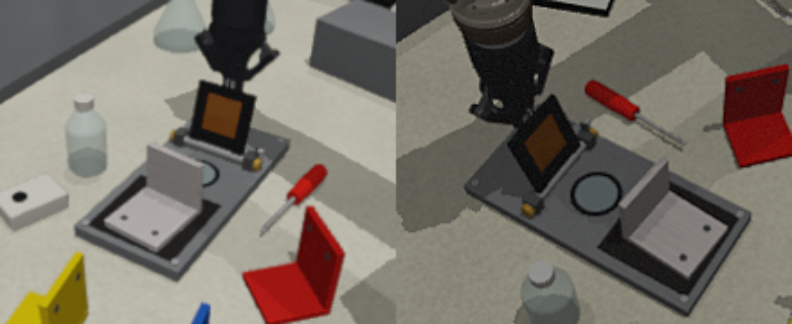

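The fingers push the flap from behind (left crop, about (230,85)) and it has left the stop. Another 50 mm should take it past the snap point.

```bash
python3 -m creep '[{"delta_pos":[0,0.006,0],"turn":0,"claw":0},{"delta_pos":[0,0.006,0],"turn":0,"claw":0},{"delta_pos":[0,0.006,0],"turn":0,"claw":0},{"delta_pos":[0,0.006,0],"turn":0,"claw":0},{"delta_pos":[0,0.006,0],"turn":0,"claw":0},{"delta_pos":[0,0.006,0],"turn":0,"claw":0},{"delta_pos":[0,0.006,0],"turn":0,"claw":0},{"delta_pos":[0,0.006,0],"turn":0,"claw":0},{"delta_pos":[0,0.002,0],"turn":0,"claw":0},{"delta_pos":[0,0,0],"turn":0,"claw":0},{"delta_pos":[0,0,0],"turn":0,"claw":0}]'
python3 -c "
from h import *
f=snap('side','side6')
g=snap('scene','scene6')
a=np.hstack([f['frame'][80:260,180:400],g['frame'][80:260,100:320]])[:,:,::-1]
cv2.imwrite('pics/v6.png',cv2.resize(a,None,fx=1.8,fy=1.8))"
```

```text
time: 7.15
ee_pos: [0.551, -0.119, 0.0923]
ee_rot: [[-0.0, 1.0, 0.0], [1.0, 0.0, 0.0], [0.0, 0.0, -1.0]]
force: [0.0, 0.1, 0.1]
grip_width: -0.0
gripper_force: 0.0
```

View pics/v6.png

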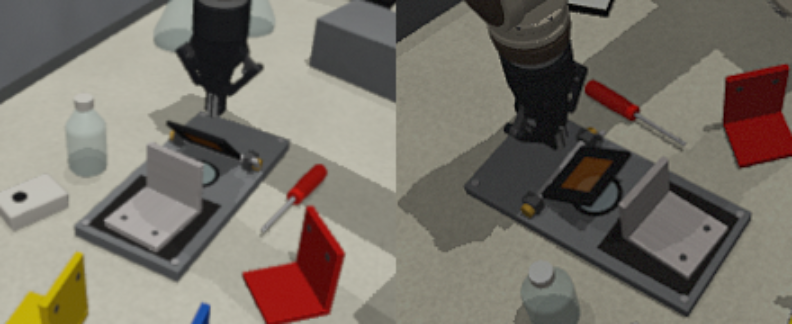

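The flap has snapped and is swinging shut by itself, mid-way in the picture. I back off, lift and wait.

```bash
python3 -m creep '[{"delta_pos":[0,-0.02,0],"turn":0,"claw":0},{"delta_pos":[0,-0.02,0.02],"turn":0,"claw":0},{"delta_pos":[0,-0.02,0.04],"turn":0,"claw":0},{"delta_pos":[0,-0.01,0.04],"turn":0,"claw":0},{"delta_pos":[0,0,0.03],"turn":0,"claw":0},{"delta_pos":[0,0,0],"turn":0,"claw":0},{"delta_pos":[0,0,0],"turn":0,"claw":0},{"delta_pos":[0,0,0],"turn":0,"claw":0},{"delta_pos":[0,0,0],"turn":0,"claw":0},{"delta_pos":[0,0,0],"turn":0,"claw":0},{"delta_pos":[0,0,0],"turn":0,"claw":0},{"delta_pos":[0,0,0],"turn":0,"claw":0},{"delta_pos":[0,0,0],"turn":0,"claw":0},{"delta_pos":[0,0,0],"turn":0,"claw":0},{"delta_pos":[0,0,0],"turn":0,"claw":0}]'
python3 - <<'E'
from h import *
f=snap('side','side7'); g=snap('scene','scene7')
a=np.hstack([f['frame'][80:260,180:400],g['frame'][80:260,100:320]])[:,:,::-1]
cv2.imwrite('pics/v7.png',cv2.resize(a,None,fx=1.8,fy=1.8))
c=np.array([.5478,-.0528]); ax=np.array([-.0245,.9997]); b=np.array([-ax[1],ax[0]])
v,u=np.nonzero(g['z_map']>0); p=depth(g,np.c_[u,v]); s=np.c_[(p[:,:2]-c)@ax,(p[:,:2]-c)@b,p[:,2]]*1000
for x in range(-60,30,15):
    t=(abs(s[:,0]-x)<5)&(abs(s[:,1])<35)&(s[:,2]<150); print(x,np.median(s[t][:,2]).round(1))
E
```

```text
time: 8.75
ee_pos: [0.551, -0.189, 0.2223]
ee_rot: [[-0.0, 1.0, 0.0], [1.0, 0.0, -0.0], [-0.0, 0.0, -1.0]]
force: [-0.2, -0.2, -0.7]
grip_width: -0.004
gripper_force: 0.0
-60 34.9
-45 34.3
-30 33.7
-15 33.5
0 33.8
15 35.2
```

View pics/v7.png

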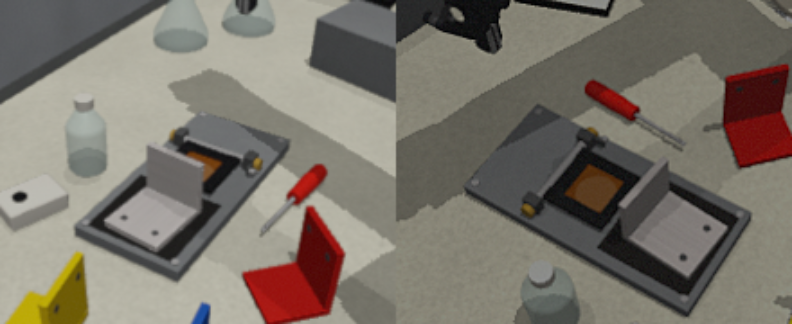

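The flap lies flat over the window (level at about 34 mm, amber pane at (595,187) in the right crop). The cover is flat on the pad, the bystanders haven't moved and the arm is clear.

```bash
python3 -c "
from station import hand_in; print(hand_in())"
```

```text
the job is handed in; nothing more can be done
None
```

The cover was tipped first and lies flat on its long leg on the pad; the flap then snapped shut flat over the window by its own spring, the bystanders look unmoved, and I handed the job in at about 9 s with the arm clear.

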